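# Pin the drawbar and close the hitch pin's loop

### The arm

A 6-joint arm with a two-finger parallel gripper is mounted at the origin on the work surface. World frame = base frame: x ahead of the robot, y to its left, z up, the work surface at z = 0. Lengths are in m, angles in rad, forces in N, time in s.
With the tool pointing down it reaches from about 0.375 to 0.975 m from the base axis. Payload 3.8 kg.
Tool frame: the origin (TCP) lies on the centre line of the jaws, within the pads' length; the fingertips stand 14 mm ahead of it and the grasp point (between the pads) lies 5 mm behind it; z points along the fingers, y is the line along which they close (so a half turn about z gives the same grasp; the last joint's range is limited). The gripper opens to 85 mm and grips with 20 to 120 N. Pads are 22 mm wide; open, the fingers measure 114 mm over their backs; the gripper's body (76 mm by 85 mm) begins 54 mm behind the grasp point. The pads swing forward as they close: fully open they stand 13 mm farther back than shut.
Start: joints at [1.161, 0.264, 1.604, -0, 1.274, -0.037], TCP at [0.246, 0.629, 0.245] pointing down, gripper open.
Joint ranges: [-2.63, 2.63], [-0.94, 2.18], [0.31, 2.57], [-1.31, 4.45], [0, 2.66], [-2.55, 2.55]. Speed limits (rad/s): [2.57, 2.57, 3.14, 3.14, 3.14, 3.14].

### API

Orientations are given as a rotation vector (axis times angle).
In Python, from workcell import bot, eyes, spot_in gives the robot as it stands.
- The arm moves only by the tool carry_out, never from a script. Its argument "series" is text: rows parted by semicolons, each of 4 numbers parted by spaces: the shift along the world's x, y, z in m, then the turn about the world's z in degrees. In form: tx ty tz roll; .... A call has 1 to 20 rows; each row shifts and turns the commanded pose from where the row before left it; what a row does not reach is not made up. A row lasts 1/8 s, in which the tool goes at most 62.5 mm and 10.7 degrees, less where a joint would pass 70% of its speed; a pose out of reach is approached as far as the arm can. A call is refused whole if a number of a shift passes 0.0625 or a number of a turn 10.7, either way. A call with a gripper value outside its range is refused whole. "jaw" is the gripper command: -1 is shut, 1 is fully open, values between are in proportion, set as the call begins (left out, the last holds). The fingers move at their own pace and stop on an object; "grip_force" is the grip in N (left out, the last holds). Time passes only in rows, so rows that do not move let the fingers close. It gives the time, the measured TCP pose, the force, the opening and the grip force at its end, in the units of the state.
- bot.read_state(): the state, without advancing time (a new reading comes with each control period).
- eyes.read_camera(name): name is "scene" or "top" or "wrist"; returns (picture, depth): 480x640x3 uint8, blue, green, red; 480x640 float32, m along the optical axis (not along the pixel's ray), 0 where there is no reading.
- eyes.get_calibration(name): a dict with "K" (3x3 intrinsics, pixels), "position" and "rotation" of the camera in the world; the wrist camera has in their place "T_tool_cam" (4x4, takes a point from camera to tool coordinates, whose origin is the TCP and whose axes are the flange's). Camera axes: x right, y down, z forward; pixel columns grow to the right and rows downward; lengths in m; the calibration is good to about 2 mm. The wrist camera is an equidistant fisheye: a pixel r from the principal point sees the ray r / f radians off the axis. A picture is of the moment at which its call begins: read the wrist's pose just before it. get_calibration takes no time and is no camera call.
- bot.finish_job(): hands the job in; it is judged then, once.
Trained networks look in the newest picture that a camera, given by its name, has taken for a name from the list of things; names that differ only in an ending like _2 or _b are one class to them, and where a whole thing is asked for, a point or a joint stands for the part that bears it (a point fixed in the world has none). Each returns a list of dicts, best first, with "score" (0 to 1); they miss things now and then, are a little off and sometimes report something else, mostly with a low value. They report only what shows in the picture. A call takes as long as a camera call. They do not tell look-alikes from the thing itself.
- spot_in(camera, target): "rect" ([centre column, centre row, width, height] in pixels, round what is visible of it).
The state is a dict: "time": time; "q": joint angles; "joint_vel": joint speeds; "joint_torque": joint torques, N m; "tool_pos": TCP position; "tcp_rot": TCP orientation; "wrist_force": force on the tool from outside, world axes, zero at the start; "torque": the same for the moment, N m; "width": opening from 0.0 (shut) to 1.0 (fully open); "grip_force": force on a finger pad.
Only numpy, scipy, OpenCV 4.12 (cv2) and the standard library are available. Lean on these libraries where they do the work, as an engineer would, in place of code of your own. Each camera call takes 0.05 s, during which the arm holds its last target. There are 200 camera calls.

### The job

A drawbar is clamped in the bench vice. Take the hitch pin that has the sprung wire loop from the wooden rack, push it all the way down through the cross hole near the bar's free end with its loop pointing out past that end, then press the loop down so that it snaps over the end of the bar and hangs closed around it.

Things in the scene. Friction and masses are not known exactly. Their poses are not given: they have to be found in the camera images.
- hitch_pin: Steel pin upright in a 65 mm high wooden rack, the only one of three (80 mm apart) with a wire loop. Origin: on its axis, under its flange (dia 32, 4 thick); z up; +x towards the open loop. Shank dia 12, 46 mm long, last 12 tapering to a 4 mm tip. Above the flange a square handle, 18 x 18 mm, sides along x and y, top at z = 48: pinch any two sides, fingertips above z = 13 to clear the loop.
- loop (a joint): Sprung loop of the pin, rad: 0 = open, level along the pin's +x; 1.57 = closed, hanging down along the shank. Hinge along y at z = 8 mm. Rectangle of 6 mm wire, 56 wide, 62 mm long, tab at its far end. Over-centre spring: holds it open below 0.5 rad (less than 1 N at the tab moves it), snaps it shut by itself beyond. Closes only past the bar's free end; elsewhere the bar stops it.
- loop_tab (a point): Centre of the flat thumb tab at the loop's far end (26 mm wide, 21 mm along the loop, 5 mm thick), 70 mm from the hinge: press it down by 45 mm or more to close the loop, then rise straight up.
- cross_hole (a point): Centre of the mouth of the vertical through hole (dia 16, countersunk 3 mm) in the top of a level 32 x 32 mm steel bar, 150 mm above the bench, in a grey bench vice. z up; +x along the bar to its free end, 22 mm from the hole. The jaws begin 60 mm behind the hole and stand 3 mm above the bar. Fully home, the pin's flange lies on the bar, its origin at this point.
Not all that is in view belongs to the job. What is shaped like the hitch_pin but turquoise or yellow is not meant.

How it is judged:
By the outcome, as a careful person would: the job done as asked, in the order asked, and still so for the second after the job is handed in, with the robot touching nothing.
It also fails if it takes over 54 s, if anything falls off the work surface, if the arm or the gripper's body presses on something with over 40 N, if the wrist force passes 120 N, or if a joint passes its speed limit or range.

## Working session

There is one attempt and no reset: what is moved stays moved. The work goes in short steps, Python scripts to look and compute and a tool call to move; the robot and the scene stay as the last step left them, time stands still between calls to the robot, and variables do not carry over. Pictures are saved under pics/ and viewed, at most 10 in all, crops included, and the job is handed in when it is done.

Besides the shell and the picture viewer there is one more tool, called after "Emit:" in YAML: its name, and indented under it one key for each argument. carry_out: Moves the arm, as the interface text tells. Its arguments: {"type":"object","properties":{"series":{"type":"string"},"jaw":{"type":"number"},"grip_force":{"type":"number"}},"required":["series"]}

```bash
mkdir -p pics; ls; cat > h.py <<'E'
import numpy as np,cv2
from workcell import bot,eyes,spot_in
np.set_printoptions(precision=4,suppress=True)
def cloud(name,img=None):
    p,d=eyes.read_camera(name);c=eyes.get_calibration(name);K=np.array(c["K"])
    v,u=np.mgrid[0:480,0:640]
    P=np.stack([(u-K[0,2])/K[0,0]*d,(v-K[1,2])/K[1,1]*d,d],-1)
    return p,d,P@np.array(c["rotation"]).T+np.array(c["position"])
E
python3 - <<'E'
from h import *
for n in ("scene","top"):
    p,d,W=cloud(n); cv2.imwrite(f"pics/{n}1.png",p); np.save(f"pics/{n}1.npy",W)
    c=eyes.get_calibration(n); print(n,c)
    for t in ("hitch_pin","loop_tab"): print(t,[(round(r["score"],2),np.round(r["rect"])) for r in spot_in(n,t)])
print(bot.read_state())
E
```

```text
picsTraceback (most recent call last):
  File "<stdin>", line 3, in <module>
  File "h.py", line 8, in cloud
    return p,d,P@np.array(c["rotation"]).T+np.array(c["position"])
               ~~~~~~~~~~~~~~~~~~~~~~~~~~~^~~~~~~~~~~~~~~~~~~~~~~~
ValueError: operands could not be broadcast together with shapes (480,640) (3,)
```

```bash
sed -i 's/np.array(c\["rotation"\]).T/cv2.Rodrigues(np.array(c["rotation"],float))[0].T/' h.py
python3 - <<'E'
from h import *
for n in ("scene","top"):
    p,d,W=cloud(n); cv2.imwrite(f"pics/{n}1.png",p); np.save(f"pics/{n}1.npy",W)
    c=eyes.get_calibration(n); print(n,c, "table z",np.median(W[d>0][:,2]))
    for t in ("hitch_pin","loop_tab"): print(t,[(round(r["score"],2),np.round(r["rect"])) for r in spot_in(n,t)])
print(bot.read_state()); print(eyes.get_calibration("wrist"))
E
```

```text
scene {'K': array([[510.277 ,   0.    , 316.9895],
       [  0.    , 510.277 , 237.8475],
       [  0.    ,   0.    ,   1.    ]]), 'position': array([ 1.4251, -0.3473,  0.7716]), 'rotation': array([-1.7947, -1.3775,  0.6975])} table z 0.002811183681364293
hitch_pin [(0.61, array([240., 266.,  40.,  32.])), (0.57, array([308., 264.,  30.,  35.])), (0.56, array([177., 265.,  42.,  27.])), (0.56, array([227., 355.,  42.,  46.]))]
loop_tab [(0.81, array([183., 268.,  31.,  32.])), (0.69, array([236., 360.,  22.,  38.])), (0.62, array([240., 274.,  42.,  24.])), (0.52, array([302., 262.,  14.,  34.]))]
top {'K': array([[614.7489,   0.    , 332.409 ],
       [  0.    , 614.7489, 251.6417],
       [  0.    ,   0.    ,   1.    ]]), 'position': array([ 0.4069, -0.0874,  1.1944]), 'rotation': array([-2.1308,  2.1755, -0.1962])} table z -0.00040771714704945783
hitch_pin [(0.97, array([406., 272.,  50.,  42.])), (0.77, array([320., 314.,  45.,  50.])), (0.76, array([481., 334.,  48.,  48.])), (0.73, array([427., 170.,  45.,  49.]))]
loop_tab [(0.75, array([470., 328.,  32.,  36.])), (0.7, array(
[... 211 characters left out ...]
([ 0.0001, -0.0023, -0.0022, -0.0007,  0.    , -0.0005]), 'joint_torque': array([  0.0008, -51.4262, -36.6954,   0.0001,   0.0063,   0.    ]), 'tool_pos': array([0.2458, 0.6285, 0.2449]), 'tcp_rot': array([-0.5821, -3.087 ,  0.0009]), 'wrist_force': array([ 0.7091,  0.3485, -0.0303]), 'torque': array([-0.0003,  0.054 , -0.0076]), 'grip_force': 0.0, 'width': 1.0045395005415851}
{'K': array([[371.6483,   0.    , 323.9847],
       [  0.    , 371.6483, 240.6815],
       [  0.    ,   0.    ,   1.    ]]), 'T_tool_cam': array([[-0.0001, -0.9519, -0.3064,  0.079 ],
       [ 1.    , -0.0005,  0.0011,  0.0002],
       [-0.0012, -0.3064,  0.9519, -0.1287],
       [ 0.    ,  0.    ,  0.    ,  1.    ]])}
```

View pics/scene1.png

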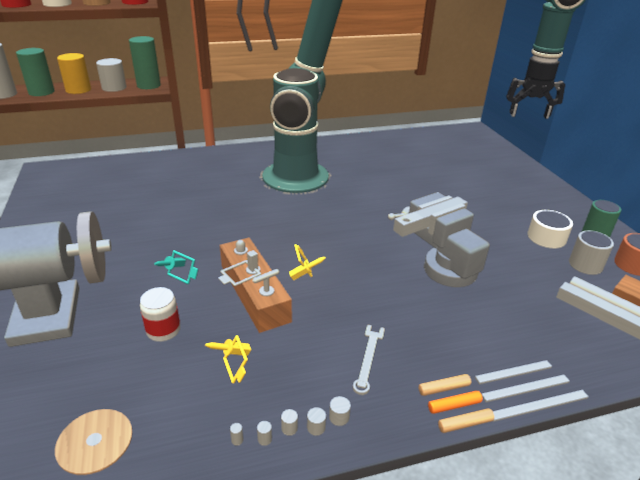

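View pics/top1.png

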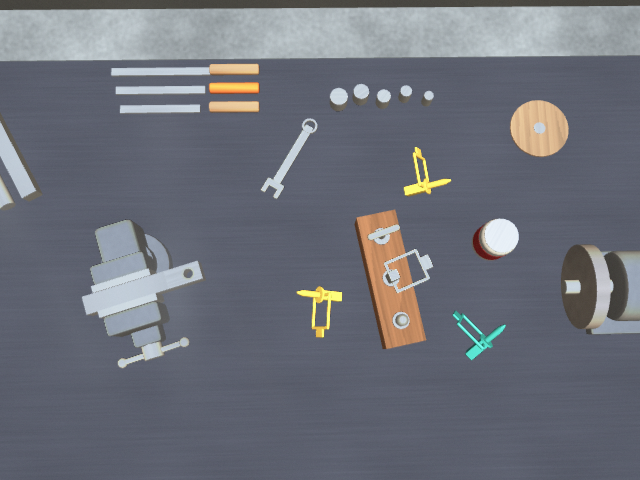

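```bash
python3 - <<'E'
from h import *
p=cv2.imread("pics/top1.png"); W=np.load("pics/top1.npy")
a=cv2.resize(p[195:355,340:450],None,fx=3.6,fy=3.6,interpolation=cv2.INTER_CUBIC)
b=cv2.resize(p[215:375,75:212],None,fx=2.9,fy=3.6,interpolation=cv2.INTER_CUBIC)
cv2.imwrite("pics/crop1.png",np.hstack([a,b]))
for u,v in [(392,275),(394,277),(390,272),(426,262),(401,320),(380,234),(188,273),(192,271),(180,274),(201,270),(200,264),(202,278),(90,300),(150,290)]: print(u,v,W[v,u])
# bar top mask
m=(abs(W[...,2]-.15)<.008); ys,xs=np.where(m&(np.arange(640)[None]<230)); 
pts=W[ys,xs]; print(len(pts),np.median(pts[:,2])); r=cv2.minAreaRect(pts[:,:2].astype(np.float32)); print(r,cv2.boxPoints(r))
E
```

```text
392 275 [ 0.5312 -0.2236  0.1137]
394 277 [ 0.5274 -0.2268  0.1151]
390 272 [ 0.537  -0.2206  0.1103]
426 262 [ 0.5587 -0.2925  0.0739]
401 320 [ 0.4524 -0.2394  0.0919]
380 234 [ 0.6057 -0.205   0.1124]
188 273 [0.5558 0.1593 0.0021]
192 271 [0.5413 0.1231 0.1445]
180 274 [0.5361 0.1427 0.1478]
201 270 [0.5436 0.1091 0.1372]
200 264 [0.5551 0.1123 0.1299]
202 278 [0.5286 0.1055 0.147 ]
90 300 [0.4945 0.2908 0.1533]
150 290 [0.5095 0.1919 0.1509]
5358 0.1499249130141943
((0.5148050785064697, 0.2056037038564682), (0.12545683979988098, 0.20314544439315796), 16.565160751342773) [[0.4257 0.2851]
 [0.4836 0.0904]
 [0.6039 0.1261]
 [0.546  0.3208]]
```

View pics/crop1.png

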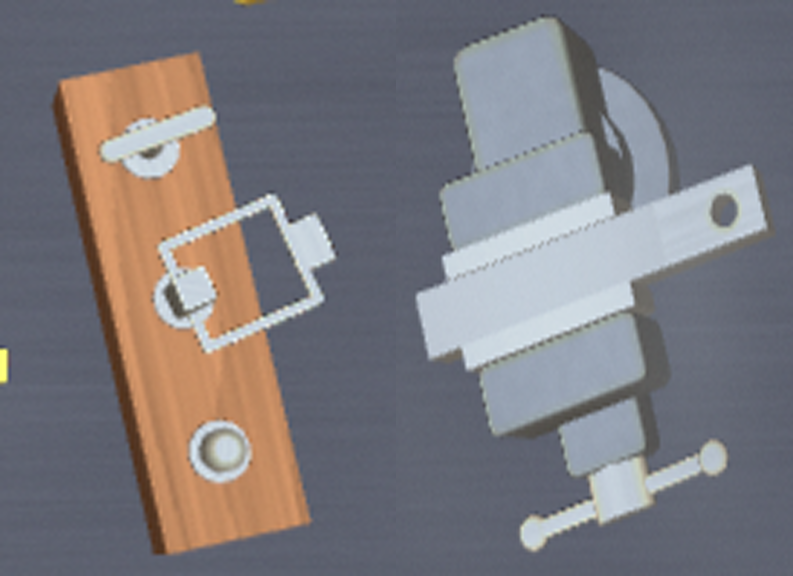

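The crop shows three steel pins in the rack: a T-handle at (380,234), a square handle with a wire loop at (392,275), tab at (426,262), and a ball knob at (401,320). The loose yellow ones at (320,314) and (427,170) and the turquoise one at (481,334) are decoys. The pin meant is the middle one in the rack, because it is steel, square-handled and has a loop. The cross hole is at about (188,272), and the bar's free end is on the right, at about (200,270).

I'll move over the hole first for a close look.

Emit:
carry_out:
  series: "0.019 -0.031 0.003 -3.26;0.019 -0.031 0.003 -3.26;0.019 -0.031 0.003 -3.26;0.019 -0.031 0.003 -3.26;0.019 -0.031 0.003 -3.26;0.019 -0.031 0.003 -3.26;0.019 -0.031 0.003 -3.26;0.019 -0.031 0.003 -3.26;0.019 -0.031 0.003 -3.26;0.019 -0.031 0.003 -3.26;0.019 -0.031 0.003 -3.26;0.019 -0.031 0.003 -3.26;0.019 -0.031 0.003 -3.26;0.019 -0.031 0.003 -3.26;0.019 -0.031 0.003 -3.26;0.019 -0.031 0.003 -3.26;0 0 0 0;0 0 0 0"
  jaw: 0.2
  grip_force: 60

```text
time: 2.6
tool_pos: [0.5496, 0.1328, 0.2931]
tcp_rot: [-1.88, -2.516, -0.0]
wrist_force: [1.0, 0.4, 0.2]
width: 0.602
grip_force: 0.0
```

```bash
cat >> h.py <<'E'
def wrist():
    s=bot.read_state(); p,d=eyes.read_camera("wrist"); c=eyes.get_calibration("wrist"); K=np.array(c["K"])
    R=cv2.Rodrigues(np.array(s["tcp_rot"],float))[0]; T=np.array(c["T_tool_cam"])
    v,u=np.mgrid[0:480,0:640]; x=(u-K[0,2])/K[0,0]; y=(v-K[1,2])/K[1,1]; th=np.hypot(x,y)+1e-9
    P=np.stack([x/th*np.tan(th)*d,y/th*np.tan(th)*d,d],-1)
    D=np.stack([x/th*np.sin(th),y/th*np.sin(th),np.cos(th)],-1)
    W=(P@T[:3,:3].T+T[:3,3])@R.T+s["tool_pos"]
    C=R@T[:3,3]+s["tool_pos"]; Dw=D@T[:3,:3].T@R.T
    return s,p,d,W,C,Dw      # Dw: pixel rays in world, C camera centre
def on_plane(C,Dw,u,v,z):
    r=Dw[int(round(v)),int(round(u))]; return C+r*(z-C[2])/r[2]
E
python3 - <<'E'
from h import *
s,p,d,W,C,Dw=wrist(); print(s["time"],s["tool_pos"],s["tcp_rot"],s["width"])
cv2.imwrite("pics/w1.png",p); np.savez("pics/w1.npz",W=W,C=C,Dw=Dw,d=d)
E
```

```text
2.6 [0.5496 0.1328 0.2931] [-1.8798 -2.5162 -0.0001] 0.6023448255155025
```

View pics/w1.png

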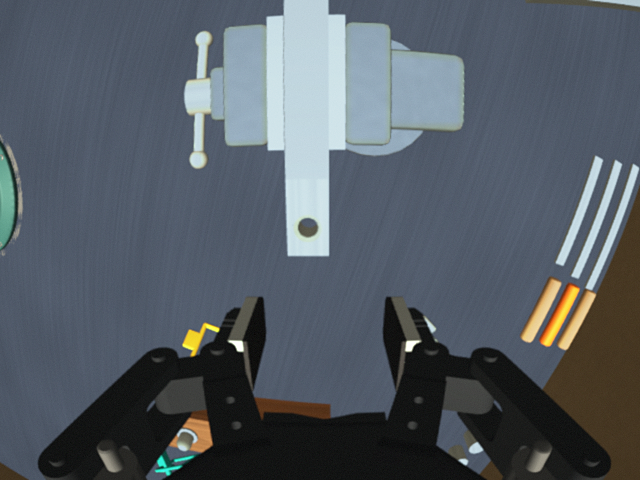

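The wrist view shows the hole at (308,227) and the bar running straight up the picture, with its free end at row 256. I'll measure it.

```bash
python3 - <<'E'
from h import *
f=np.load("pics/w1.npz");W,C,Dw=f["W"],f["C"],f["Dw"];p=cv2.imread("pics/w1.png")
g=cv2.cvtColor(p,cv2.COLOR_BGR2GRAY)
m=((g[210:245,292:325]<150)*1).astype(np.uint8); n,l,st,ce=cv2.connectedComponentsWithStats(m)
print(st,ce)
zb=np.median(W[180:215,292:322,2]);print("bar z",zb)
i=[k for k in range(1,n) if 60<st[k,4]<600]; i=max(i,key=lambda k:st[k,4]); u,v=ce[i]+[292,210]; print(u,v,on_plane(C,Dw,u,v,.15))
# edges of bar at rows
L=[];Rr=[];Md=[]
for v in range(165,250,4):
    r=np.where(g[v,270:350]>165)[0]+270; a,b=on_plane(C,Dw,r[0],v,.15),on_plane(C,Dw,r[-1],v,.15); Md.append((a+b)[:2]/2); L.append(np.linalg.norm(a-b))
Md=np.array(Md,np.float32); vx,vy,x0,y0=cv2.fitLine(Md,cv2.DIST_HUBER,0,.01,.01).ravel()
print("width",np.median(L),"dir",np.degrees(np.arctan2(vy,vx)),"pt",x0,y0)
col=np.where(g[235:275,318]>165)[0]+235; print("end",on_plane(C,Dw,308,col[-1]+.5,.15))
h=on_plane(C,Dw,u,v,.15) if 0 else None
E
```

```text
[[  0   0  33  35 849]
 [  6   8  20  19 306]] [[16.1837 16.987 ]
 [15.4902 17.0359]]
bar z 0.15002051890734344
307.4901960784314 227.0359477124183 [0.5363 0.1318 0.15  ]
width 0.03149199344064075 dir -73.406006 pt 0.5311229 0.14971706
end [0.5433 0.1094 0.15  ]
```

Emit:
carry_out:
  series: "-0.0015 -0.03 -0.004 0.57;-0.0015 -0.03 -0.004 0.57;-0.0015 -0.03 -0.004 0.57;-0.0015 -0.03 -0.004 0.57;-0.0015 -0.03 -0.004 0.57;-0.0015 -0.03 -0.004 0.57;-0.0015 -0.03 -0.004 0.57;-0.0015 -0.03 -0.004 0.57;-0.0015 -0.03 -0.004 0.57;-0.0015 -0.03 -0.004 0.57;-0.0015 -0.03 -0.004 0.57;-0.0015 -0.03 -0.004 0.57;0 0 0 0;0 0 0 0"

```text
time: 4.4
tool_pos: [0.5319, -0.2261, 0.2452]
tcp_rot: [-1.725, -2.625, -0.001]
wrist_force: [0.2, 0.8, -1.1]
width: 0.601
grip_force: 0.0
```

```bash
python3 - <<'E'
from h import *
s,p,d,W,C,Dw=wrist(); print(s["time"],s["tool_pos"],s["tcp_rot"],s["width"])
cv2.imwrite("pics/w2.png",p); np.savez("pics/w2.npz",W=W,C=C,Dw=Dw,d=d)
for t in ("hitch_pin","loop_tab"): print(t,[(round(r["score"],2),np.round(r["rect"])) for r in spot_in("wrist",t)])
E
```

```text
4.4 [ 0.5319 -0.2261  0.2452] [-1.7253 -2.6247 -0.0011] 0.6013556986116197
hitch_pin [(0.87, array([186., 311.,  79.,  76.])), (0.77, array([468., 320.,  71.,  50.])), (0.74, array([323., 250.,  75., 107.])), (0.69, array([328.,  67., 115.,  89.]))]
loop_tab [(0.81, array([325., 264.,  76.,  86.])), (0.76, array([187., 301.,  81.,  27.])), (0.63, array([467., 341.,  74.,  16.])), (0.6, array([313.,  58.,  84.,  55.]))]
```

View pics/w2.png

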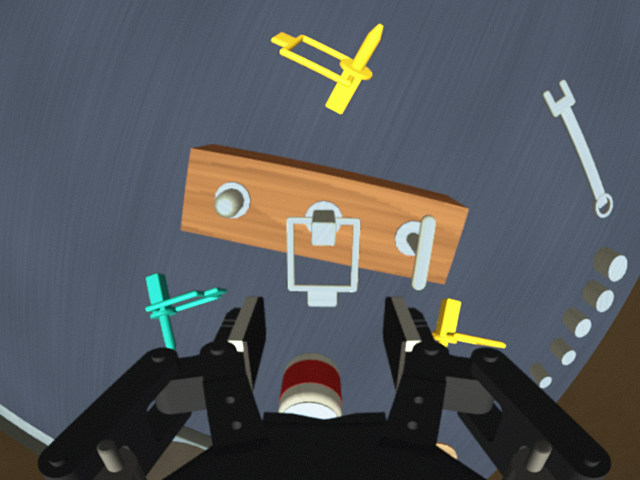

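The wrist view shows the looped pin's handle top at about (324,234). Its loop runs straight down to the tab at (322,297), so it is well aligned with the tool.

```bash
python3 - <<'E'
from h import *
f=np.load("pics/w2.npz");W,C,Dw=f["W"],f["C"],f["Dw"];p=cv2.imread("pics/w2.png");g=cv2.cvtColor(p,cv2.COLOR_BGR2GRAY)
box=np.zeros((480,640),bool);box[195:260,300:350]=1
m=box&(abs(W[...,2]-.113)<.004); pts=W[m]; r=cv2.minAreaRect(pts[:,:2].astype(np.float32)); v,u=np.where(m)
print("handle z",np.median(pts[:,2]),r,"px",u.mean(),v.mean(), on_plane(C,Dw,u.mean(),v.mean(),.113))
m=np.zeros((480,640),bool);m[285:310,302:342]=1; m&=(g>165)&(W[...,2]>.05); v,u=np.where(m); print("tab px",u.min(),u.max(),v.min(),v.max())
box=np.zeros((480,640),bool);box[210:312,280:366]=1
m=box&(abs(W[...,2]-.074)<.008)&(g>150); pts=W[m]; r=cv2.minAreaRect(pts[:,:2].astype(np.float32));print("loop",np.median(pts[:,2]),r,cv2.boxPoints(r))
# side wires lines
for a,b in((284,298),(350,364)):
    mm=m.copy();mm[:, :a]=0;mm[:,b:]=0;mm[:228]=0;mm[284:]=0
    v,u=np.where(mm);q=np.array([on_plane(C,Dw,x,y,.074)[:2] for x,y in zip(u,v)],np.float32)
    l=cv2.fitLine(q,cv2.DIST_HUBER,0,.01,.01).ravel();print(len(q),l,np.degrees(np.arctan2(l[1],l[0])))
tp=np.array([on_plane(C,Dw,x,297,.0755) for x in(308,336)]);print("tab",tp.mean(0),np.linalg.norm(tp[0]-tp[1]))
E
```

```text
handle z 0.11281458119329997 ((0.5310692191123962, -0.2256866693496704), (0.01783551461994648, 0.018206287175416946), 22.85329818725586) px 322.9836065573771 232.99016393442622 [ 0.5308 -0.2252  0.113 ]
tab px 302 341 286 305
loop 0.07524637839910386 ((0.5463515520095825, -0.25685468316078186), (0.07189011573791504, 0.08859843760728836), 27.874011993408203) [[ 0.4939 -0.2345]
 [ 0.5353 -0.3128]
 [ 0.5988 -0.2792]
 [ 0.5574 -0.2009]]
371 [ 0.3826 -0.9239  0.517  -0.2649] -67.50702
409 [ 0.3859 -0.9225  0.5685 -0.2431] -67.30156
tab [ 0.5579 -0.2905  0.0755] 0.025030825449759535
```

Emit:
carry_out:
  series: "-0.0009 0.0005 -0.03 -0.8;0 0 -0.03 0;0 0 -0.03 0;0 0 -0.03 0;0 0 -0.014 0;0 0 -0.014 0;0 0 0 0;0 0 0 0"

```text
time: 5.55
tool_pos: [0.5317, -0.2272, 0.0983]
tcp_rot: [1.744, 2.611, 0.0]
wrist_force: [0.5, 0.5, 0.1]
width: 0.604
grip_force: 0.0
```

Emit:
carry_out:
  series: "0 0 0 0;0 0 0 0;0 0 0 0;0 0 0 0;0 0 0 0;0 0 0 0"
  jaw: -1
  grip_force: 70

```text
time: 6.3
tool_pos: [0.5318, -0.2272, 0.0983]
tcp_rot: [1.744, 2.611, 0.0]
wrist_force: [-0.1, 0.5, 5.6]
width: 0.194
grip_force: 69.2
```

Emit:
carry_out:
  series: "0 0 0.02 0;0 0 0.035 0;0 0 0.04 0;0 0 0.04 0;0 0 0.03 0;0 0 0 0;0.0005 0.0325 0 -0.53;0.0005 0.0325 0 -0.53;0.0005 0.0325 0 -0.53;0.0005 0.0325 0 -0.53;0.0005 0.0325 0 -0.53;0.0005 0.0325 0 -0.54;0.0005 0.0325 0 -0.54;0.0005 0.0325 0 -0.54;0.0005 0.0325 0 -0.54;0.0005 0.0325 0 -0.54;0.0005 0.032 0 -0.54;0 0 0 0;0 0 0 0"

```text
time: 8.68
tool_pos: [0.5354, 0.1297, 0.2606]
tcp_rot: [-1.875, -2.519, 0.004]
wrist_force: [0.8, -0.3, -2.7]
width: 0.197
grip_force: 69.3
```

```bash
python3 - <<'E'
from h import *
s,p,d,W,C,Dw=wrist(); print(s["time"],s["tool_pos"],s["tcp_rot"],s["width"],s["wrist_force"],s["torque"])
np.savez("pics/w3.npz",W=W,C=C,Dw=Dw,d=d); cv2.imwrite("pics/w3.png",p)
q,_=eyes.read_camera("scene"); cv2.imwrite("pics/s3.png",q)
a=cv2.resize(p[150:400,200:450],(550,550),interpolation=cv2.INTER_CUBIC); b=cv2.resize(q[130:290,360:432+0],(247,550),interpolation=cv2.INTER_CUBIC)
cv2.imwrite("pics/c3.png",np.hstack([a,b]))
E
```

```text
8.675 [0.5354 0.1297 0.2606] [-1.875  -2.5185  0.0044] 0.19747879550692465 [ 0.8187 -0.3193 -2.7429] [ 0.0289 -0.0197 -0.0217]
```

View pics/c3.png

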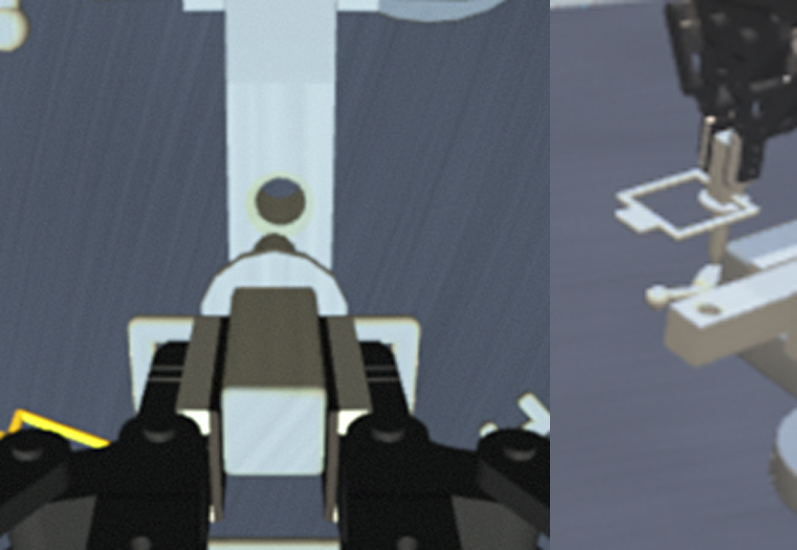

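The crop shows the pin upright in the jaws with its loop level, and the hole at about px (327,241). I'll compute the offset between them from this one picture.

```bash
python3 - <<'E'
from h import *
f=np.load("pics/w3.npz");W,C,Dw=f["W"],f["C"],f["Dw"];p=cv2.imread("pics/w3.png");g=cv2.cvtColor(p,cv2.COLOR_BGR2GRAY)
m=(g[228:256,312:345]<150).astype(np.uint8);n,l,st,ce=cv2.connectedComponentsWithStats(m)
for k in range(1,n):
    if st[k,4]>40:
        u,v=ce[k]+[312,228];print(st[k],u,v,on_plane(C,Dw,u,v,.15))
tp=np.array([.5354,.1297,.2606])
box=np.zeros((480,640),bool);box[318:375,295:352]=1
zt=np.median(W[338:355,312:335,2]);m=box&(abs(W[...,2]-zt)<.002);pts=W[m]
r=cv2.minAreaRect(pts[:,:2].astype(np.float32));print("top z",zt,zt-tp[2],r)
# flange: points at top-48+4
box[:]=0;box[255:305,285:362]=1;zf=zt-.044
m=box&(abs(W[...,2]-zf)<.003);pts=W[m][:,:2];print("flange",len(pts),pts.mean(0))
if len(pts)>50:
    from scipy.optimize import least_squares
    h=pts[cv2.convexHull(pts.astype(np.float32),returnPoints=False).ravel()];a=np.array([.286,-.958]) # bar dir
    h=h[(h-pts.mean(0))@a<.002]
    print(least_squares(lambda c:np.hypot(*(h-c).T)-.016,tp[:2],loss="soft_l1",f_scale=.0005).x,len(h))
E
```

```text
[  4   3  23  21 385] 327.0883116883117 241.16623376623377 [0.5364 0.132  0.15  ]
top z 0.275230361590501 0.014630361590501018 ((0.5347915887832642, 0.13038767874240875), (0.019999748095870018, 0.022855017334222794), 17.08216094970703)
flange 1122 [0.5322 0.1398]
[0.5349 0.1309] 10
```

Emit:
carry_out:
  series: "0.0015 0.0007 0 0;0 0 -0.012 0;0 0 -0.012 0;0 0 -0.008 0;0 0 -0.008 0;0 0 -0.008 0;0 0 0 0"

```text
time: 9.65
tool_pos: [0.5374, 0.1307, 0.2133]
tcp_rot: [-1.876, -2.519, 0.002]
wrist_force: [-0.5, -0.5, -2.0]
width: 0.194
grip_force: 69.4
```

Nothing is pushing back yet, and the tip is about 16 mm into the hole. I'll keep going.

Emit:
carry_out:
  series: "0 0 -0.006 0;0 0 -0.006 0;0 0 -0.006 0;0 0 -0.005 0;0 0 -0.003 0;0 0 0 0"

```text
time: 10.4
tool_pos: [0.5378, 0.1308, 0.188]
tcp_rot: [-1.877, -2.519, 0.001]
wrist_force: [-0.5, 0.1, -1.4]
width: 0.199
grip_force: 69.4
```

Emit:
carry_out:
  series: "0 0 -0.002 0;0 0 -0.0015 0;0 0 -0.001 0;0 0 -0.001 0;0 0 0 0"

```text
time: 11.02
tool_pos: [0.538, 0.1308, 0.1833]
tcp_rot: [1.877, 2.519, 0.0]
wrist_force: [-2.5, 0.2, 1.8]
width: 0.199
grip_force: 69.9
```

Emit:
carry_out:
  series: "0 0 -0.001 0;0 0 -0.001 0;0 0 0 0"

```text
time: 11.4
tool_pos: [0.5381, 0.1309, 0.1833]
tcp_rot: [1.876, 2.519, 0.001]
wrist_force: [-5.6, -0.9, 11.7]
width: 0.197
grip_force: 71.4
```

It's seated: the TCP stays at 0.1833 and the force rises to 12 N. I'll release the pin and rise.

Emit:
carry_out:
  series: "0 0 0.001 0;0 0 0 0;0 0 0 0;0 0 0 0"
  jaw: 0.1

```text
time: 11.9
tool_pos: [0.5379, 0.1308, 0.1814]
tcp_rot: [-1.877, -2.519, 0.001]
wrist_force: [-0.1, 1.0, 0.3]
width: 0.551
grip_force: 0.0
```

Emit:
carry_out:
  series: "0 0 0.015 0;0 0 0.02 0;0 0 0.025 0;0 0 0.025 0;0.006 -0.022 0 0;0.006 -0.022 0 0;0.007 -0.02 0 0;0 0 0 0;0 0 0 0"

```text
time: 13.02
tool_pos: [0.557, 0.0669, 0.2671]
tcp_rot: [-1.877, -2.519, -0.001]
wrist_force: [-0.1, -0.4, -0.6]
width: 0.553
grip_force: 0.0
```

```bash
python3 - <<'E'
from h import *
s,p,d,W,C,Dw=wrist(); print(s["time"],s["tool_pos"],s["tcp_rot"],s["wrist_force"])
np.savez("pics/w4.npz",W=W,C=C,Dw=Dw,d=d); cv2.imwrite("pics/w4.png",p)
q,_=eyes.read_camera("scene"); cv2.imwrite("pics/s4.png",q)
a=cv2.resize(p[100:400,180:470],(532,550),interpolation=cv2.INTER_CUBIC); b=cv2.resize(q[170:290,372:430],(266,550),interpolation=cv2.INTER_CUBIC)
cv2.imwrite("pics/c4.png",np.hstack([a,b]))
E
```

```text
13.025 [0.557  0.0669 0.2671] [-1.8774 -2.5186 -0.0007] [-0.0504 -0.3849 -0.6145]
```

View pics/c4.png

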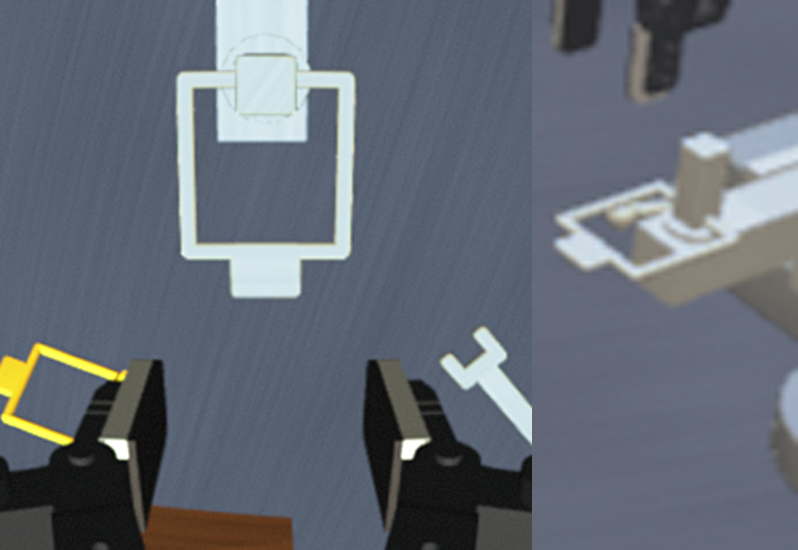

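The pin is seated, with its flange on the bar, and the open loop points past the free end. The tab is at crop (265,278), about px (324,252). I'll check its height and the tab position.

```bash
python3 - <<'E'
from h import *
f=np.load("pics/w4.npz");W,C,Dw=f["W"],f["C"],f["Dw"]
print("tab",on_plane(C,Dw,324.5,251.5,.1605),"depth",W[251,324])
print("handle top",W[146,324], on_plane(C,Dw,325,146,.198))
b=W[133:165,300:350];print("flange z",np.median(b[(abs(b[...,2]-.154)<.008)][:,2]))
E
```

```text
tab [0.5582 0.0627 0.1605] depth [0.558  0.0632 0.1601]
handle top [0.5375 0.1321 0.199 ] [0.538  0.1322 0.198 ]
flange z 0.15372288052688432
```

Emit:
carry_out:
  series: "0 -0.001 -0.02 0;0 0 -0.02 0;0 0 -0.02 0;0 0 -0.02 0;0 0 0 0"
  jaw: -1
  grip_force: 20

```text
time: 13.75
tool_pos: [0.555, 0.0657, 0.1837]
tcp_rot: [-1.874, -2.516, 0.006]
wrist_force: [-0.5, 0.7, 0.2]
width: 0.0
grip_force: 0.0
```

Emit:
carry_out:
  series: "0 0 -0.009 0;0 0 -0.009 0;0 0 -0.009 0;0 0 -0.009 0;0 0 -0.009 0;0 0 -0.009 0;0 0 -0.009 0;0 0 -0.003 0;0 0 0 0;0 0 0 0"

```text
time: 15.0
tool_pos: [0.5573, 0.0659, 0.1212]
tcp_rot: [1.877, 2.519, 0.001]
wrist_force: [-1.2, -0.2, -1.3]
width: -0.004
grip_force: 0.0
```

Emit:
carry_out:
  series: "0 0 0.02 0;0 0 0.03 0;0 0 0.03 0;0 0 0.03 0;0 0 0.03 0;0 0 0 0;0 0 0 0"

```text
time: 15.88
tool_pos: [0.5566, 0.0658, 0.2603]
tcp_rot: [-1.877, -2.519, 0.0]
wrist_force: [-0.6, -0.6, -0.3]
width: -0.002
grip_force: 0.0
```

```bash
python3 - <<'E'
from h import *
s,p,d,W,C,Dw=wrist(); print(s["time"],s["tool_pos"],s["wrist_force"])
q,_=eyes.read_camera("scene")
print("handle top z",W[120:180,310:340,2].max())
a=cv2.resize(p[80:380,180:470],(532,550),interpolation=cv2.INTER_CUBIC); b=cv2.resize(q[180:300,372:430],(266,550),interpolation=cv2.INTER_CUBIC)
cv2.imwrite("pics/c5.png",np.hstack([a,b]))
E
```

```text
15.875 [0.5566 0.0658 0.2603] [-0.6167 -0.5829 -0.2867]
handle top z 0.389001672786091
```

View pics/c5.png

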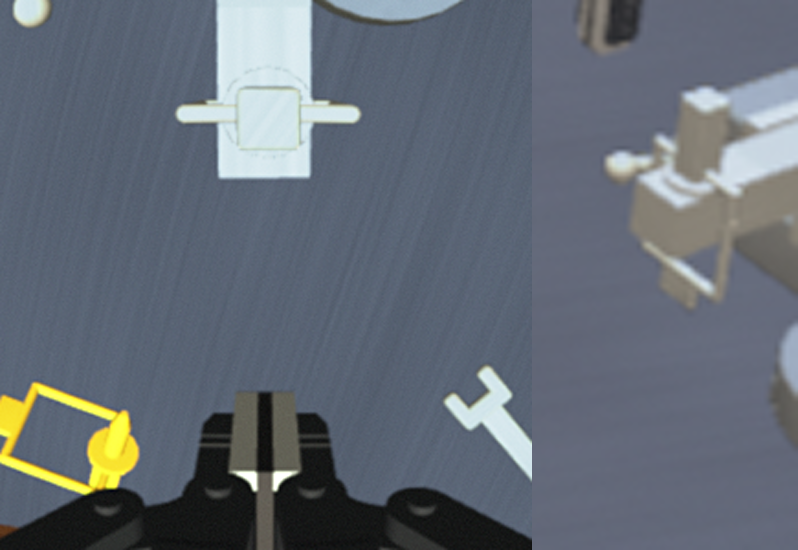

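The loop hangs closed around the bar, the flange is flat on top and the gripper is clear.

```bash
python3 -c "
from workcell import bot
print(bot.finish_job())"
```

```text
the job is handed in; nothing more can be done
None
```

The looped hitch pin is fully home in the cross hole, its loop is snapped shut around the end of the bar, and the job was handed in at about 16 s with the gripper clear.

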